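Index the sample carousel and scan the orange jar

ROBOT

A 6-joint arm with a two-finger parallel gripper is mounted at the origin on the work surface. World frame = base frame: x ahead of the robot, y to its left, z up, the work surface at z = 0. Lengths are in mm, angles in degrees, forces in N, time in s.
With the tool pointing down it reaches from about 300 to 850 mm from the base axis. Payload 4.2 kg.
Tool frame: the origin (TCP) lies on the centre line of the jaws, within the pads' length; the fingertips stand 8 mm ahead of it and the grasp point (between the pads) lies 11 mm behind it; z points along the fingers, y is the line along which they close (so a half turn about z gives the same grasp; the last joint's range is limited). The gripper opens to 91 mm and grips with 3 to 60 N. Pads are 32 mm wide; open, the fingers measure 118 mm over their backs; the gripper's body (76 mm by 178 mm) begins 60 mm behind the grasp point.
Start: joints at [-73.167, 18.312, 89.639, -0, 72.044, -1.146], TCP at [177.491, -546.936, 221.976] pointing down, gripper open.
Joint ranges: [-177.97, 177.97], [-48.28, 115.42], [12.27, 149.76], [-77.06, 257.06], [2.81, 150.46], [-146.56, 146.56]. Speed limits (degrees/s): [147.25, 147.25, 180, 180, 180, 180].

INTERFACE

Orientations are given as [roll, pitch, yaw] about the fixed x, y, z axes, in that order (R = Rz(yaw) Ry(pitch) Rx(roll)).
In Python, from workcell import telemetry, eyes, ticket gives the robot as it stands. The module is installed in compiled form; this text tells all that it offers.
- The arm moves only by the shell command python3 -m crank 'ROWS' [OPENING] [FORCE]. ROWS is JSON, a list of rows, each an object of numbers: "dx", "dy", "dz": the shift along the world's x, y, z normalised to -1 to 1, where 1 is 80 cm; "yaw": the turn about the world's z normalised to -1 to 1, where 1 is 5 degrees. A call has 1 to 10 rows; each row shifts and turns the commanded pose from where the row before left it; what a row does not reach is not made up. A row lasts 1/8 s, in which the tool goes at most 62.5 mm and 10.7 degrees, less where a joint would pass 70% of its speed; a pose out of reach is approached as far as the arm can. A call with a number of a shift or a turn outside -1 to 1 is refused whole. A call with a gripper value outside its range is refused whole. OPENING is the opening, from 0 (shut) to 1 (fully open), set as the call begins (- or left out, the last holds). The fingers move at their own pace and stop on an object; FORCE is the grip in N (left out, the last holds). Time passes only in rows, so rows that do not move let the fingers close. It gives the time, the measured TCP pose, the force, the opening and the grip force at its end, in the units of the state.
- telemetry.state(): the state, without advancing time (a new reading comes with each control period).
- eyes.grab_frame(name): name is "side" or "top" or "wrist"; returns the picture (420x560x3 uint8, red, green, blue); there is no depth.
- eyes.calibration(name): a dict with "camera_matrix" (3x3 intrinsics, pixels), "k1" (the pictures are not rectified: a ray, as slopes to the right and down, at radius r is drawn at 1 + k1 r^2 times it, then the intrinsics apply), "world_from_camera" (4x4, takes a point from camera to world coordinates). Camera axes: x right, y down, z forward; pixel columns grow to the right and rows downward; lengths in mm; the calibration is good to about 2 mm. A picture is of the moment at which its call begins: read the wrist's pose just before it. calibration takes no time and is no camera call; for the wrist camera it gives the pose at the moment of the call.
- ticket.job_done(): hands the job in; it is judged then, once.
The state is a dict: "time_s": time; "qpos": joint angles; "qvel": joint speeds; "effort": joint torques, N m; "ee_pos": TCP position; "ee_rot": TCP orientation; "force": force on the tool from outside, world axes, zero at the start; "torque": the same for the moment, N m; "gripper_width": finger opening in mm; "gripper_force": force on a finger pad.
Only numpy, scipy, OpenCV 4.12 (cv2) and the standard library are available. Lean on these libraries where they do the work, as an engineer would, in place of code of your own. Each camera call takes 0.05 s, during which the arm holds its last target. There are 200 camera calls.

TASK

Work the carousel's red ratchet lever, stroke by stroke and without touching the carousel itself, until the orange-capped jar's label stands at the yellow pointer, and let the lever return home. Then take the hand scanner out of its leaning cradle, aim its nose squarely at that label from about 8 cm away, hold it still there for two seconds, and put it back in its cradle nose down as it was, then let go. Leave the bottle, tip box and dishes where they stand.

Things in the scene. Friction and masses are not known exactly. Their poses are not given: they have to be found in the camera images.
- base: White round foot of the carousel, 230 mm across, 12 mm thick, fixed. Origin under its centre, on the vertical axis of carousel and lever; -x points to the yellow pointer (roughly the robot). The carousel on it: grey disc of radius 105 mm, 46 to 54 mm above the bench, with six glass jars (114 mm high, within 62 mm of the axis), one orange-capped, five white, and a sloped label outside each.
- pointer (a point): Yellow arrow on a white tongue of the foot, 150 mm from the carousel axis (the tongue ends at 182 mm), 15 mm above the bench: where the orange jar's label must come to stand.
- carousel (a joint): Turn of the carousel in rad, growing clockwise from above; 0 when the orange jar's label is exactly at the pointer, negative before (start about -2.1 to -0.85). It rides on a 12-tooth ratchet wheel: a full lever stroke leaves it at the next multiple of 0.524 rad (the first stroke finishes a partly advanced tooth); it never goes back and stays put by friction.
- lever (a joint): Turn of the ratchet lever in rad about the carousel axis, growing clockwise from above: 0 home, 0.60 at its end stop. Push it right to the end stop for one tooth, then let it come fully home so that the pawl drops behind the next tooth. A spring brings it home by itself in about half a second; pushing takes about 4 to 8 N at the handle.
- handle (a point): Red upright round handle of the lever, 22 mm in diameter, from 14 to 95 mm above the bench (this point 70 mm up), 155 mm from the carousel axis, clear of the disc. At home it stands 40 degrees clockwise (from above) from the pointer, on the robot's left, and is pushed clockwise, away from the robot. A flat arm, 14 to 21 mm above the bench, joins it to the axis.
- label_center (a point): Centre of the face of the orange-rimmed white barcode label, 40 x 46 mm, turning with the carousel at 82 mm from its axis and 72 mm above the bench. z axis = the normal of its face, pointing outwards from the carousel and up, 35 degrees from vertical.
- scanner_center (a point): Centre of the hand scanner: a straight bar 124 mm long, 28 mm thick (its x), about 0.16 kg; the nose 40 mm are black and 44 mm wide (its y), the rest is a yellow grip 32 mm wide. z axis runs from nose to tail. It starts in the cradle, nose down, tail leaning 35 degrees from vertical towards the robot.
- scanner_nose (a point): Middle of the scanner's nose face (green window), 62 mm from its centre; it reads along the scanner's -z direction.
- scanner_grip (a point): Good place to grip the scanner: on its axis 100 mm from the nose, 24 mm from the tail, 32 mm wide along the scanner's y axis; stands free above the cradle.
- cradle: Grey cradle fixed to the bench, foot 130 x 100 x 15 mm, origin at the centre of its underside. A back plate leans 35 degrees from vertical, its top towards the cradle's -x (roughly the robot); a foot ledge square to it carries the scanner's nose; two blue side cheeks, 54 mm apart, reach 45 mm up along the scanner, the back plate 78 mm. It is open in front (+x) and at the top.
- seat_nose (a point): Where the middle of the scanner's nose face belongs in the cradle, on the foot ledge, 40 mm above the bench.
- seat_center (a point): Where the scanner's centre belongs in the cradle, 62 mm from seat_nose along the lean.
- reagent_center (a point): Bystander: amber bottle, 60 mm in diameter, 120 mm tall; point half-way up.
- tip_box_center (a point): Bystander: blue tip box with clear lid, 87 x 122 x 55 mm; point half-way up.
- dishes_center (a point): Bystander: stack of dishes, 90 mm in diameter, 59 mm tall; point half-way up.

How it is judged:
By the outcome, as a careful person would: the job done as asked, in the order asked, and still so for the second after the job is handed in, with the robot touching nothing.
It also fails if it takes over 72 s, if anything falls off the work surface, if the arm or the gripper's body presses on something with over 40 N, if the wrist force passes 120 N, or if a joint passes its speed limit or range.

## Working session

There is one attempt and no reset: what is moved stays moved. The work goes in short steps, Python scripts to look and compute and a shell command to move; the robot and the scene stay as the last step left them, time stands still between calls to the robot, and variables do not carry over. Pictures are saved under pics/ and viewed, at most 10 in all, crops included, and the job is handed in when it is done.

```bash
mkdir -p pics; cat > h.py <<'E'
import numpy as np, cv2
from workcell import telemetry, eyes, ticket
def grab(n,f):
    im=eyes.grab_frame(n); cv2.imwrite('pics/'+f,im[:,:,::-1]); return im
def ray(n,u,v,c=None):
    c=c or eyes.calibration(n); K=np.array(c['camera_matrix']);k=c['k1']; T=np.array(c['world_from_camera'])
    d=np.array([(u-K[0,2])/K[0,0],(v-K[1,2])/K[1,1]]); s=d.copy()
    for _ in range(30): s=d/(1+k*(s@s))
    return T[:3,3], T[:3,:3]@np.r_[s,1]
def atz(n,u,v,z,c=None):
    o,d=ray(n,u,v,c); return o+d*(z-o[2])/d[2]
def tri(*obs):
    A=np.zeros((3,3));b=np.zeros(3)
    for n,u,v in obs:
        o,d=ray(n,u,v); d=d/np.linalg.norm(d); P=np.eye(3)-np.outer(d,d); A+=P;b+=P@o
    p=np.linalg.solve(A,b); return p
def proj(n,p,c=None):
    c=c or eyes.calibration(n); K=np.array(c['camera_matrix']); T=np.array(c['world_from_camera'])
    q=T[:3,:3].T@(np.array(p,float)-T[:3,3]); s=q[:2]/q[2]; s=s*(1+c['k1']*(s@s)); return np.array([K[0,0]*s[0]+K[0,2],K[1,1]*s[1]+K[1,2]])
E
python3 - <<'E'
from h import *
print(telemetry.state())
for n in('top','side'):
    grab(n,n+'0.png');c=eyes.calibration(n);print(n,np.round(c['world_from_camera'],2).tolist(),c['camera_matrix'],c['k1'])
E
```

```text
{'time_s': 0.0, 'qpos': array([-7.31677775e+01,  1.83510729e+01,  8.97038393e+01, -7.25340393e-04,
        7.20430927e+01, -1.14477432e+00]), 'qvel': array([-0.14014718, -0.03386217,  0.13534009,  0.07193973,  0.03390895,
        0.03886648]), 'effort': array([ 2.01532275e-03, -4.12457156e+01, -2.31973779e+01,  7.27775577e-02,
        4.58542455e-02, -1.66438035e-04]), 'ee_pos': array([ 177.3377474 , -546.47892189,  221.14334638]), 'ee_rot': array([-1.79902001e+02, -1.26852579e-03,  1.79772200e+01]), 'force': array([-0.12363072,  0.60084617, -0.49780377]), 'torque': array([ 0.03769083,  0.02754965, -0.02809258]), 'gripper_force': 0.0, 'gripper_width': 91.40398745439447}
top [[0.02, -0.99, 0.15, 358.31], [-1.0, -0.02, -0.02, 38.27], [0.02, -0.15, -0.99, 1328.61], [0.0, 0.0, 0.0, 1.0]] [[492.3695152    0.         275.80491514]
 [  0.         492.3695152  205.56894558]
 [  0.           0.           1.        ]] -0.10609124962487751
side [[-0.96, -0.11, 0.25, 240.25], [-0.27, 0.47, -0.84, 1154.16], [-0.02, -0.88, -0.48, 736.08], [0.0, 0.0, 0.0, 1.0]] [[520.1100667    0.         293.42779986]
 [  0.         520.1100667  210.64826383]
 [  0.           0.           1.        ]] 0.013937638807774341
```

View pics/top0.png

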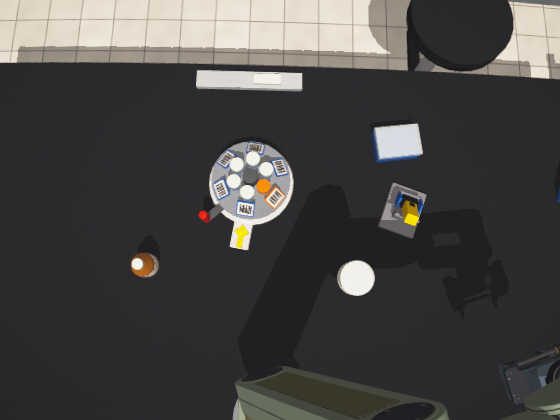

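View pics/side0.png

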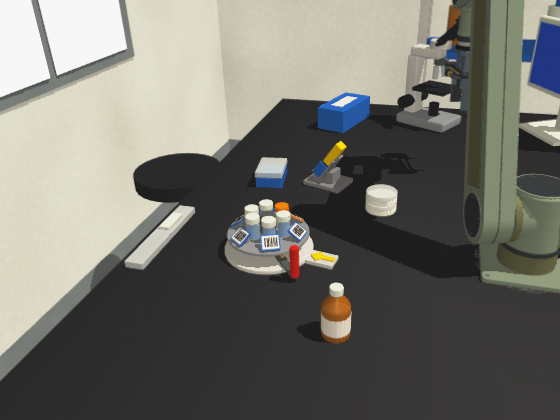

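```bash
python3 - <<'E'
from h import *
t=cv2.imread('pics/top0.png');s=cv2.imread('pics/side0.png')
def blobs(im,lo,hi,mina=8):
    m=cv2.inRange(cv2.cvtColor(im,cv2.COLOR_BGR2HSV),lo,hi)
    n,l,st,ce=cv2.connectedComponentsWithStats(m)
    return [(st[i].tolist(),np.round(ce[i],2).tolist()) for i in range(1,n) if st[i][4]>=mina]
for nm,im in(('top',t),('side',s)):
    print(nm,'red',blobs(im,(0,200,90),(4,255,255)));print(' or',blobs(im,(8,200,120),(15,255,255)));print(' yel',blobs(im,(22,180,120),(32,255,255)));print(' blue',blobs(im,(100,150,60),(125,255,255),15))
print('axis approx',atz('top',251,180,54),'arrow',atz('top',241,236,15))
for r in(cv2.resize(t[125:265,190:310],None,fx=5,fy=5,interpolation=cv2.INTER_CUBIC),):
    d=cv2.resize(t[175:245,370:440],(560,560),interpolation=cv2.INTER_CUBIC)
    r=cv2.resize(t[130:255,195:300],None,fx=4.48,fy=4.48,interpolation=cv2.INTER_CUBIC)
    d=cv2.resize(t[180:242,375:415+18],None,fx=5.5,fy=5.5,interpolation=cv2.INTER_CUBIC)
    o=np.zeros((560,800,3),np.uint8);o[:r.shape[0],:r.shape[1]]=r[:560];o[:d.shape[0],475:475+d.shape[1]]=d
    cv2.imwrite('pics/crop1.png',o)
E
```

```text
top red [([199, 211, 11, 11, 84], [203.87, 215.87])]
 or [([266, 187, 9, 11, 12], [270.25, 192.08]), ([132, 263, 21, 13, 127], [144.19, 269.5])]
 yel [([403, 201, 16, 25, 280], [410.06, 213.58]), ([235, 225, 13, 23, 140], [240.65, 235.14])]
 blue [([372, 132, 46, 30, 138], [386.72, 153.38]), ([557, 187, 3, 15, 31], [558.32, 195.35]), ([396, 192, 7, 15, 64], [398.64, 199.08]), ([418, 199, 5, 15, 47], [419.81, 205.94]), ([238, 200, 17, 4, 21], [245.95, 201.81])]
side red [([290, 246, 9, 32, 257], [293.77, 261.6])]
 or [([280, 202, 8, 3, 8], [283.5, 202.5]), ([275, 205, 14, 7, 38], [280.76, 208.47]), ([328, 297, 8, 15, 67], [331.16, 303.25]), ([337, 296, 14, 24, 214], [343.84, 306.99]), ([335, 334, 15, 9, 45], [341.13, 339.18])]
 yel [([323, 141, 24, 24, 239], [334.72, 152.04]), ([311, 252, 24, 10, 113], [321.66, 256.66])]
 blue [([556, 0, 4, 6, 20], [557.8, 2.7]), ([530, 23, 30, 71, 1589], [547.16, 58.38]), ([522, 40, 13, 21, 219], [527.5, 49.48]), ([446, 46, 12, 13, 99], [451.6, 53.4]), ([318, 93, 52, 40, 1403], [342.98, 113.24]), ([313, 161, 14, 16, 117], [319.18, 168.39]), ([255, 167, 32, 21, 287], [270.76, 181.65]), ([231, 218, 13, 9, 16], [236.88, 222.5]), ([288, 228, 12, 13, 19], [292.58, 234.42]), ([239, 231, 12, 15, 26], [245.04, 238.77])]
axis approx [619.79915091  84.60048153  54.        ] arrow [474.57604887 108.21047464  15.        ]
```

View pics/crop1.png

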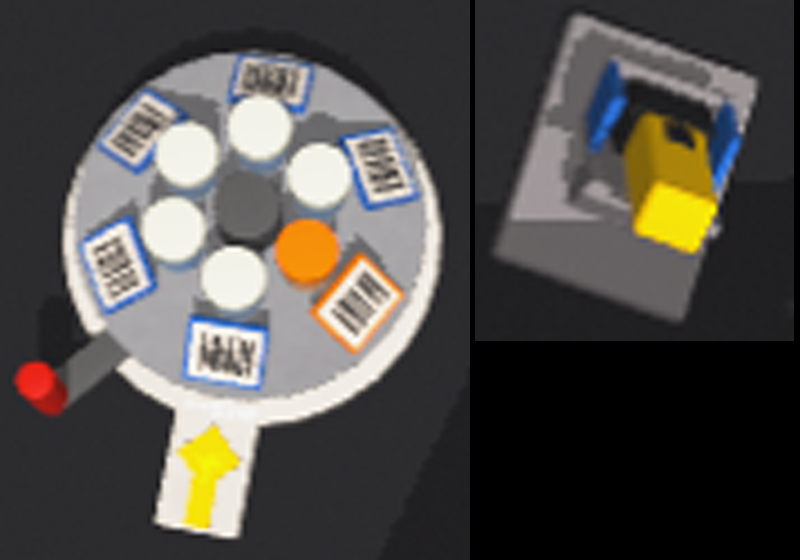

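```bash
python3 - <<'E'
from h import *
L=[(272,80),(380,167),(360,302),(227,351),(118,266),(144,131)]
P=np.array([atz('top',195+u/4.48,130+v/4.48,72)[:2] for u,v in L])
ax=P.mean(0);print('axis',ax,'r',np.linalg.norm(P-ax,axis=1))
ang=lambda p:np.degrees(np.arctan2(*(np.array(p)-ax)[::-1]))
print('label ang',[round(ang(p),1) for p in P])
pt=atz('top',240.65,235.14,15)[:2];print('pointer',pt,np.linalg.norm(pt-ax),ang(pt))
te=[atz('top',195+u/4.48,130+v/4.48,13)[:2] for u,v in((155,523),(239,538))];te=np.mean(te,0);print('tongue end',te,np.linalg.norm(te-ax),ang(te))
h=tri(('top',203.87,215.87),('side',293.77,261.6));print('handle',h,np.linalg.norm(h[:2]-ax),ang(h[:2]))
ht=atz('top',195+36/4.48,130+382/4.48,95)[:2];print('htop',ht,np.linalg.norm(ht-ax),ang(ht))
# cradle foot corners, top face z15
C=[atz('top',375+(u-475)/5.5,180+v/5.5,15)[:2] for u,v in((575,14),(757,80))]
C+=[atz('top',375+(u-475)/5.5,180+v/5.5,0)[:2] for u,v in((495,258),(682,322))]
print('cradle',np.round(C,1).tolist(),np.mean(C,0),np.linalg.norm(C[0]-C[1]))
d=C[1]-C[0];print('yaw from width', np.degrees(np.arctan2(d[0],-d[1])))
e=(C[0]+C[1]-C[2]-C[3]);print('yaw long',np.degrees(np.arctan2(e[1],e[0])),np.linalg.norm(e)/2)
# tail face centre
print('tail yel',tri(('top',375+(676-475)/5.5,180+215/5.5),('side',342,147)), atz('top',375+(676-475)/5.5,180+215/5.5,40+124*.819))
for n,u,v,z in(('bottle',139,264,120),('dish',356,278,59),('tip',399,140,55)):print(n,atz('top',u,v,z))
E
```

```text
axis [621.18579284  84.51408395] r [82.17097859 80.93712645 81.6034853  80.67221928 82.0005875  80.17514479]
label ang [np.float64(-7.2), np.float64(-67.6), np.float64(-127.3), np.float64(172.2), np.float64(112.8), np.float64(52.5)]
pointer [476.85765013 109.21920657] 146.42730572482532 170.28663118751084
tongue end [441.40799309 112.68399207] 181.97142908849764 171.0945699640358
handle [522.02351888 204.7138339   55.46571202] 155.8240561153764 129.52191659421325
htop [517.54864664 201.54472379] 156.32283497395187 131.52667743033763
cradle [[631.3, -304.2], [600.3, -396.5], [509.5, -265.9], [479.4, -360.3]] [ 555.111277   -331.75458611] 97.38259152546095
yaw from width -18.575668594168206
yaw long -17.080602178818413 126.91042134026351
tail yel [ 515.05602866 -318.88364355  131.98958082] [ 514.52675176 -315.93919022  141.556     ]
bottle [389.9333821  350.63205136 120.        ]
dish [ 369.1629836  -192.73942332   59.        ]
tip [ 741.06071563 -312.0659075    55.        ]
```

```bash
python3 -m crank '[{"dx":0.03,"dy":0.07,"yaw":0.5},{"dx":0.03,"dy":0.07,"yaw":0.5},{"dx":0.03,"dy":0.07,"yaw":0.5},{"dx":0.03,"dy":0.07,"yaw":0.5},{"dx":0.03,"dy":0.07,"yaw":0.5},{"dx":0.03,"dy":0.07,"yaw":0.5},{"dx":0.03,"dy":0.07,"yaw":0.5},{"dx":0.03,"dy":0.07,"yaw":0.5},{"dx":0.03,"dy":0.07},{"dx":0.03,"dy":0.07}]' 0 20
```

```text
validation failed for argument at $[0]...
```

```bash
python3 -m crank '[{"dx":0.03,"dy":0.07,"dz":0,"yaw":0.5},{"dx":0.03,"dy":0.07,"dz":0,"yaw":0.5},{"dx":0.03,"dy":0.07,"dz":0,"yaw":0.5},{"dx":0.03,"dy":0.07,"dz":0,"yaw":0.5},{"dx":0.03,"dy":0.07,"dz":0,"yaw":0.5},{"dx":0.03,"dy":0.07,"dz":0,"yaw":0.5},{"dx":0.03,"dy":0.07,"dz":0,"yaw":0.5},{"dx":0.03,"dy":0.07,"dz":0,"yaw":0.5},{"dx":0.03,"dy":0.07,"dz":0,"yaw":0},{"dx":0.03,"dy":0.07,"dz":0,"yaw":0}]' 0 20
```

```text
time_s: 1.35
ee_pos: [417.8, 15.1, 221.9]
ee_rot: [180.0, -0.0, 38.0]
force: [0.6, 0.2, 0.3]
gripper_width: 0.3
gripper_force: 0.0
```

```bash
python3 -m crank '[{"dx":0.02,"dy":0.048,"dz":-0.02,"yaw":0.5},{"dx":0.02,"dy":0.048,"dz":-0.02,"yaw":0},{"dx":0.02,"dy":0.048,"dz":-0.02,"yaw":0},{"dx":0.02,"dy":0.048,"dz":-0.02,"yaw":0},{"dx":0,"dy":0,"dz":-0.058,"yaw":0},{"dx":0,"dy":0,"dz":-0.058,"yaw":0}]'
python3 - <<'E'
import numpy as np
A=np.array([621.2,84.5]);
for off in(27,):
  prev=None
  for th in [-8.5,0,5,10,15,20,25,30,34.4,36]:
    a=np.radians(130.7-th); r=np.array([np.cos(a),np.sin(a)]); t=np.array([r[1],-r[0]])
    p=A+155*r-off*t; print(th,p.round(1),'yaw',round(40.7-th,1), '' if prev is None else ((p-prev)/800).round(4)); prev=p
E
```

```text
time_s: 2.1
ee_pos: [481.5, 167.3, 63.8]
ee_rot: [180.0, -0.0, 40.6]
force: [0.4, 1.0, -0.1]
gripper_width: -0.1
gripper_force: 0.0
-8.5 [486.2 165.3] yaw 49.2 
0 [499.7 184.4] yaw 40.7 [0.0168 0.0238]
5 [508.8 194.6] yaw 35.7 [0.0115 0.0128]
10 [518.8 204. ] yaw 30.7 [0.0125 0.0117]
15 [529.7 212.5] yaw 25.7 [0.0135 0.0106]
20 [541.2 220. ] yaw 20.7 [0.0144 0.0094]
25 [553.3 226.4] yaw 15.7 [0.0151 0.0081]
30 [565.9 231.8] yaw 10.7 [0.0158 0.0067]
34.4 [577.4 235.6] yaw 6.3 [0.0143 0.0048]
36 [581.6 236.8] yaw 4.7 [0.0053 0.0015]
```

Move to contact (499,184), then follow the arc.

```bash
python3 -m crank '[{"dx":0.011,"dy":0.011,"dz":0,"yaw":0},{"dx":0.011,"dy":0.01,"dz":0,"yaw":0},{"dx":0.0115,"dy":0.0128,"dz":0,"yaw":-1},{"dx":0.0125,"dy":0.0117,"dz":0,"yaw":-1},{"dx":0.0135,"dy":0.0106,"dz":0,"yaw":-1},{"dx":0.0144,"dy":0.0094,"dz":0,"yaw":-1},{"dx":0.0151,"dy":0.0081,"dz":0,"yaw":-1},{"dx":0.0158,"dy":0.0067,"dz":0,"yaw":-1}]'; python3 -m crank '[{"dx":0.0075,"dy":0.0025,"dz":0,"yaw":-0.5},{"dx":0.005,"dy":0.002,"dz":0,"yaw":-0.3},{"dx":0,"dy":0,"dz":0,"yaw":0}]'
```

```text
time_s: 3.1
ee_pos: [563.8, 231.6, 66.8]
ee_rot: [-180.0, 0.2, 10.3]
force: [-7.5, 0.2, 0.1]
gripper_width: 0.3
gripper_force: 3.7
time_s: 3.48
ee_pos: [575.2, 235.6, 66.7]
ee_rot: [-179.9, 0.0, 6.5]
force: [-5.0, 1.4, 0.1]
gripper_width: 0.5
gripper_force: 2.5
```

```bash
python3 -m crank '[{"dx":0.004,"dy":0.0007,"dz":0,"yaw":-0.2},{"dx":0,"dy":0,"dz":0,"yaw":0}]';  python3 -m crank '[{"dx":0.004,"dy":0.0005,"dz":0,"yaw":-0.2},{"dx":0,"dy":0,"dz":0,"yaw":0}]'
```

```text
time_s: 3.72
ee_pos: [578.3, 236.4, 66.7]
ee_rot: [-179.9, 0.0, 5.5]
force: [-5.2, 2.9, 0.3]
gripper_width: 0.6
gripper_force: 2.7
time_s: 3.98
ee_pos: [578.9, 236.8, 66.7]
ee_rot: [-179.9, 0.3, 4.5]
force: [-11.6, 2.9, 5.2]
gripper_width: 0.5
gripper_force: 5.8
```

```bash
python3 - <<'E'
from h import *
grab('top','top1.png');t=cv2.imread('pics/top1.png')
cv2.imwrite('pics/crop2.png',cv2.resize(t[130:255,180:305],None,fx=4.48,fy=4.48,interpolation=cv2.INTER_CUBIC))
E
```

```text
(no output)
```

View pics/crop2.png

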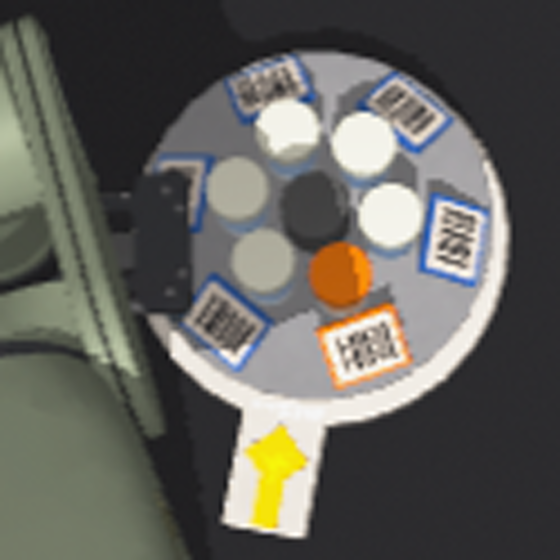

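```bash
cat >> h.py <<'E'
AX=np.array([621.2,84.5])
def lab(f):
    # orange label ring: hsv orange pixels beyond cap; best-fit angle by minAreaRect of outer orange/red ring
    im=cv2.imread('pics/'+f); m=cv2.inRange(cv2.cvtColor(im,cv2.COLOR_BGR2HSV),(3,110,90),(20,255,255)); m[:130]=0;m[255:]=0;m[:,:185]=0;m[:,300:]=0
    ys,xs=np.nonzero(m); P=np.array([atz('top',u,v,72)[:2] for u,v in zip(xs,ys)]); r=np.linalg.norm(P-AX,axis=1)
    Q=P[(r>66)&(r<108)]; c=np.array(cv2.minAreaRect(Q.astype(np.float32))[0]); a=np.degrees(np.arctan2(*(c-AX)[::-1]))%360
    return c.round(1),len(Q),np.linalg.norm(c-AX).round(1),a.round(2),'to pointer',(a-170.7).round(2)
E
python3 -c "
from h import *
print(lab('top0.png'));print(lab('top1.png'))"
```

```text
(array([571.9,  21.8]), 42, np.float64(79.8), np.float64(231.82), 'to pointer', np.float64(61.12))
(array([545.1,  55.7]), 53, np.float64(81.3), np.float64(200.73), 'to pointer', np.float64(30.03))
```

```bash
python3 -m crank '[{"dx":-0.0365,"dy":-0.0125,"dz":0,"yaw":1},{"dx":-0.03,"dy":-0.0175,"dz":0,"yaw":1},{"dx":-0.026,"dy":-0.0223,"dz":0,"yaw":1},{"dx":-0.024,"dy":-0.025,"dz":0,"yaw":1},{"dx":-0.01,"dy":-0.008,"dz":0,"yaw":1},{"dx":0,"dy":0,"dz":0,"yaw":1},{"dx":0,"dy":0,"dz":0,"yaw":1},{"dx":0,"dy":0,"dz":0,"yaw":0},{"dx":0,"dy":0,"dz":0,"yaw":0}]'
python3 - <<'E'
from h import *
grab('top','top2.png');print(lab('top2.png'))
grab('side','side2.png');m=cv2.inRange(cv2.cvtColor(cv2.imread('pics/side2.png'),cv2.COLOR_BGR2HSV),(0,200,90),(4,255,255))
print(cv2.connectedComponentsWithStats(m)[2:])
E
```

```text
time_s: 5.15
ee_pos: [481.7, 167.5, 66.2]
ee_rot: [179.9, -0.1, 39.4]
force: [0.9, -0.1, -0.5]
gripper_width: 0.2
gripper_force: 0.0
(array([545.1,  55.7]), 51, np.float64(81.3), np.float64(200.72), 'to pointer', np.float64(30.02))
(array([[     0,      0,    560,    420, 234944],
       [   290,    246,      9,     32,    256]], dtype=int32), array([[279.48443885, 209.44316092],
       [293.78125   , 261.6640625 ]]))
```

Lever is home (same blob as at the start); the carousel has 30° left, so one more stroke.

```bash
python3 -m crank '[{"dx":0.011,"dy":0.011,"dz":0,"yaw":0},{"dx":0.011,"dy":0.01,"dz":0,"yaw":0},{"dx":0.0115,"dy":0.0128,"dz":0,"yaw":-1},{"dx":0.0125,"dy":0.0117,"dz":0,"yaw":-1},{"dx":0.0135,"dy":0.0106,"dz":0,"yaw":-1},{"dx":0.0144,"dy":0.0094,"dz":0,"yaw":-1},{"dx":0.0151,"dy":0.0081,"dz":0,"yaw":-1},{"dx":0.0158,"dy":0.0067,"dz":0,"yaw":-1}]'; python3 -m crank '[{"dx":0.0075,"dy":0.0025,"dz":0,"yaw":-0.5},{"dx":0.007,"dy":0.0022,"dz":0,"yaw":-0.4},{"dx":0.006,"dy":0.0015,"dz":0,"yaw":0},{"dx":0,"dy":0,"dz":0,"yaw":0}]'
```

```text
time_s: 6.25
ee_pos: [562.0, 232.3, 64.7]
ee_rot: [-180.0, 0.4, 9.3]
force: [-8.1, 0.8, 4.7]
gripper_width: 0.2
gripper_force: 3.7
time_s: 6.75
ee_pos: [578.4, 237.3, 64.5]
ee_rot: [-180.0, 0.4, 5.0]
force: [-6.9, 1.9, 3.6]
gripper_width: 0.5
gripper_force: 3.2
```

```bash
python3 -m crank '[{"dx":0.005,"dy":0.0005,"dz":0,"yaw":-0.1},{"dx":0.001,"dy":0,"dz":0,"yaw":0},{"dx":0,"dy":0,"dz":0,"yaw":0}]'; python3 -c "
from h import *
grab('top','top3.png');print(lab('top3.png'))"
```

```text
time_s: 7.12
ee_pos: [579.1, 237.6, 64.6]
ee_rot: [180.0, 0.9, 4.4]
force: [-16.3, 1.0, 8.5]
gripper_width: 0.2
gripper_force: 7.5
(array([541.1,  98.4]), 52, np.float64(81.3), np.float64(170.14), 'to pointer', np.float64(-0.56))
```

```bash
python3 -m crank '[{"dx":-0.0365,"dy":-0.0125,"dz":0,"yaw":1},{"dx":-0.03,"dy":-0.0175,"dz":0,"yaw":1},{"dx":-0.026,"dy":-0.0223,"dz":0,"yaw":1},{"dx":-0.024,"dy":-0.025,"dz":0,"yaw":0},{"dx":-0.01,"dy":-0.008,"dz":0.07,"yaw":0},{"dx":0,"dy":0,"dz":0.075,"yaw":-1},{"dx":0,"dy":0,"dz":0.075,"yaw":-1},{"dx":0,"dy":-0.06,"dz":0.02,"yaw":-1},{"dx":0,"dy":-0.07,"dz":0,"yaw":-1},{"dx":0,"dy":-0.07,"dz":0,"yaw":-1}]'
python3 - <<'E'
from h import *
grab('top','top4.png');print(lab('top4.png'))
grab('side','side4.png');m=cv2.inRange(cv2.cvtColor(cv2.imread('pics/side4.png'),cv2.COLOR_BGR2HSV),(0,200,90),(4,255,255))
print(cv2.connectedComponentsWithStats(m)[2:])
E
```

```text
time_s: 8.43
ee_pos: [485.2, 7.6, 257.8]
ee_rot: [-180.0, -0.1, -5.6]
force: [0.5, -0.5, 0.6]
gripper_width: 0.3
gripper_force: 0.0
(array([545.5, 119.2]), 18, np.float64(83.3), np.float64(155.35), 'to pointer', np.float64(-15.35))
(array([[     0,      0,    560,    420, 234931],
       [   290,    246,      9,     32,    269]], dtype=int32), array([[279.48344833, 209.44048252],
       [293.95539033, 261.4795539 ]]))
```

```bash
python3 -m crank '[{"dx":0.005,"dy":-0.067,"dz":0,"yaw":-1},{"dx":0.005,"dy":-0.067,"dz":0,"yaw":-1},{"dx":0.005,"dy":-0.067,"dz":0,"yaw":-0.4},{"dx":0.005,"dy":-0.067,"dz":0,"yaw":0},{"dx":0.005,"dy":-0.067,"dz":0,"yaw":0},{"dx":0.005,"dy":-0.067,"dz":0,"yaw":0},{"dx":0,"dy":0,"dz":0,"yaw":0},{"dx":0,"dy":0,"dz":0,"yaw":0}]' 0.75 40
python3 - <<'E'
from h import *
c=eyes.calibration('wrist');print(telemetry.state()['ee_pos'],np.round(c['world_from_camera'],2).tolist())
import pickle;pickle.dump(c,open('w1.pkl','wb'))
grab('wrist','wrist1.png');grab('top','top5.png');print(lab('top5.png'))
E
```

```text
time_s: 9.52
ee_pos: [508.9, -312.1, 256.7]
ee_rot: [-179.9, 0.1, -17.5]
force: [0.5, 0.5, 0.3]
gripper_width: 68.3
gripper_force: 0.0
[ 508.9331807  -312.14009314  256.70587599] [[-0.3, -0.92, -0.24, 578.25], [-0.95, 0.29, 0.08, -332.83], [-0.0, 0.25, -0.97, 419.71], [0.0, 0.0, 0.0, 1.0]]
(array([541.5,  98.8]), 54, np.float64(80.9), np.float64(169.8), 'to pointer', np.float64(-0.9))
```

View pics/wrist1.png

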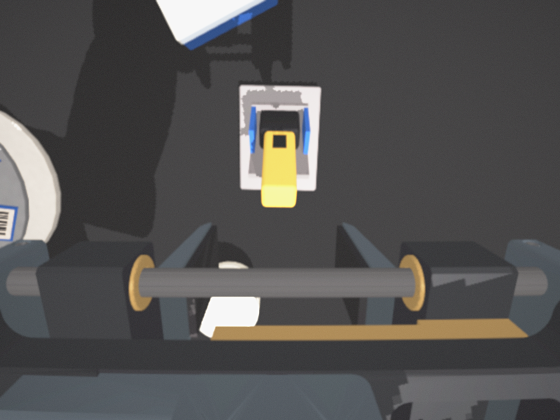

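```bash
python3 - <<'E'
from h import *
import pickle;c=pickle.load(open('w1.pkl','rb'))
im=cv2.imread('pics/wrist1.png');hsv=cv2.cvtColor(im,cv2.COLOR_BGR2HSV)
C=np.array([atz('wrist',u,v,15,c)[:2] for u,v in((239.5,85.5),(320.5,86.5),(317,190),(240.5,189.5))]);print(C.round(1).tolist())
print('sides',[np.linalg.norm(C[i]-C[(i+1)%4]).round(1) for i in range(4)],'ctr',C.mean(0))
x=C[0]+C[1]-C[2]-C[3];yaw=np.arctan2(x[1],x[0]);print('yaw',np.degrees(yaw))
m=cv2.inRange(hsv,(20,150,60),(34,255,255));m[:110]=0;m[215:]=0;m[:,:240]=0;m[:,320:]=0
for v in range(128,212,4):
    xs=np.nonzero(m[v])[0]; 
    if len(xs): print(v,xs.min(),xs.max(),xs.size,hsv[v,(xs.min()+xs.max())//2].tolist())
ys,xs=np.nonzero(m);print(ys.min(),ys.max())
ct=C.mean(0)
for yw in(-17.5,):
  a=np.radians(yw);R=np.array([[np.cos(a),-np.sin(a)],[np.sin(a),np.cos(a)]])
  for sx in (0,10,20,30,40):  # predicted tail centre & nose for seat_nose cradle-x = sx
    n=ct+R@[sx,0];g=lambda d,w,t:np.r_[n+R@[-d*.5736+t*.819,w],40+d*.819+t*.5736]
    print(sx,'tail top edge(front)',proj('wrist',g(124,0,14),c).round(1),'rear',proj('wrist',g(124,0,-14),c).round(1),'corners w',proj('wrist',g(124,16,-14),c).round(1),proj('wrist',g(124,-16,-14),c).round(1))
E
```

```text
[[635.9, -303.3], [605.2, -396.9], [482.7, -358.0], [513.6, -262.2]]
sides [np.float64(98.5), np.float64(128.5), np.float64(100.6), np.float64(129.0)] ctr [ 559.36095527 -330.09714411]
yaw -18.092862788469287
132 266 291 22 [23, 154, 242]
136 264 294 6 [90, 5, 52]
140 264 294 5 [120, 5, 52]
144 264 294 5 [120, 10, 53]
148 264 294 15 [21, 152, 232]
152 264 264 1 [23, 152, 236]
156 264 264 1 [23, 155, 239]
160 264 264 1 [24, 153, 240]
164 263 264 2 [22, 150, 233]
168 263 264 2 [23, 152, 237]
172 263 263 1 [23, 153, 240]
176 263 263 1 [24, 153, 241]
180 263 263 1 [24, 151, 241]
192 261 296 2 [30, 83, 247]
196 261 261 1 [20, 154, 225]
131 206
0 tail top edge(front) [280.4 214.9] rear [280.1 233.1] corners w [263.5 233.1] [296.7 233.1]
10 tail top edge(front) [280.4 204.1] rear [280.1 223.2] corners w [263.4 223.2] [296.9 223.2]
20 tail top edge(front) [280.4 193. ] rear [280.2 213.1] corners w [263.3 213.1] [297.  213.1]
30 tail top edge(front) [280.5 181.8] rear [280.2 202.9] corners w [263.2 202.9] [297.2 202.9]
40 tail top edge(front) [280.5 170.4] rear [280.2 192.5] corners w [263.1 192.5] [297.4 192.5]
```

```bash
python3 -m crank '[{"dx":0.013,"dy":-0.005,"dz":-0.03,"yaw":0},{"dx":0.013,"dy":-0.005,"dz":-0.05,"yaw":0},{"dx":0,"dy":0,"dz":-0.05,"yaw":0},{"dx":0,"dy":0,"dz":-0.03,"yaw":0},{"dx":0,"dy":0,"dz":-0.022,"yaw":0},{"dx":0,"dy":0,"dz":0,"yaw":0}]'; python3 -c "
from h import *
c=eyes.calibration('wrist');import pickle;pickle.dump(c,open('w2.pkl','wb'));print(telemetry.state()['ee_pos']);grab('wrist','wrist2.png')"
```

```text
time_s: 10.38
ee_pos: [528.7, -319.2, 110.6]
ee_rot: [-180.0, 0.2, -17.4]
force: [-0.6, 0.1, 0.4]
gripper_width: 68.5
gripper_force: 0.0
[ 528.72812466 -319.16588032  110.58678613]
```

View pics/wrist2.png

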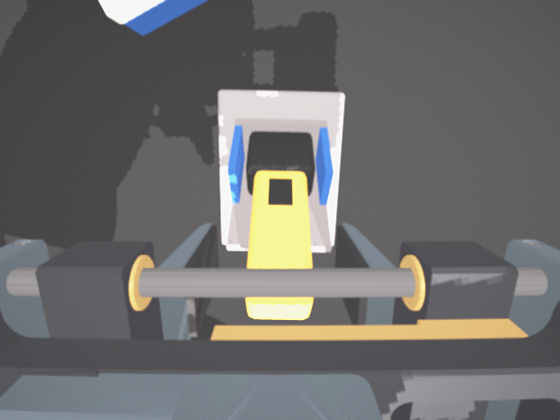

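The scanner grip (columns 249–311) lies centred between the fingers, square to them. Grip it.

```bash
python3 -m crank '[{"dx":0,"dy":0,"dz":0,"yaw":0},{"dx":0,"dy":0,"dz":0,"yaw":0},{"dx":0,"dy":0,"dz":0,"yaw":0},{"dx":0,"dy":0,"dz":0,"yaw":0},{"dx":0,"dy":0,"dz":0,"yaw":0},{"dx":0,"dy":0,"dz":0,"yaw":0}]' 0.25 40
```

```text
time_s: 11.18
ee_pos: [529.2, -321.2, 111.9]
ee_rot: [180.0, -0.0, -17.5]
force: [-0.8, 0.5, 1.7]
gripper_width: 31.9
gripper_force: 39.9
```

```bash
python3 -m crank '[{"dx":-0.0086,"dy":0.0028,"dz":0.0128,"yaw":0},{"dx":-0.0171,"dy":0.0055,"dz":0.0256,"yaw":0},{"dx":-0.0171,"dy":0.0055,"dz":0.0256,"yaw":0},{"dx":-0.0171,"dy":0.0055,"dz":0.0256,"yaw":0},{"dx":-0.0171,"dy":0.0055,"dz":0.0256,"yaw":0},{"dx":-0.0086,"dy":0.0028,"dz":0.0128,"yaw":0},{"dx":0,"dy":0,"dz":0,"yaw":0}]';python3 -c "
from h import *
grab('wrist','wrist3.png')"
```

```text
time_s: 12.05
ee_pos: [460.5, -299.0, 214.9]
ee_rot: [180.0, -0.1, -17.5]
force: [-0.5, -0.2, -1.5]
gripper_width: 31.8
gripper_force: 39.9
```

View pics/wrist3.png

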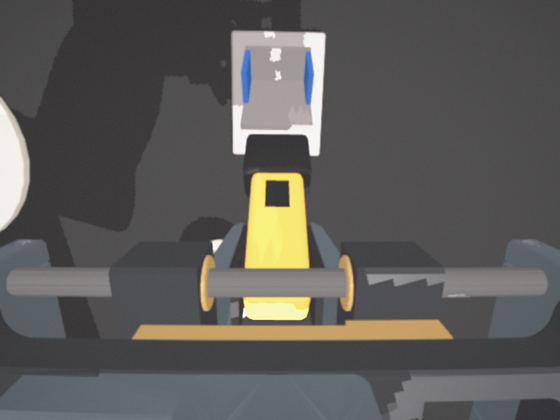

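```bash
python3 -m crank '[{"dx":-0.003,"dy":0.05,"dz":0,"yaw":0.2},{"dx":-0.003,"dy":0.07,"dz":0,"yaw":0.2},{"dx":-0.003,"dy":0.07,"dz":0,"yaw":0.2},{"dx":-0.003,"dy":0.07,"dz":0,"yaw":0.2},{"dx":-0.003,"dy":0.07,"dz":0,"yaw":0.2},{"dx":-0.003,"dy":0.07,"dz":0,"yaw":0.2},{"dx":-0.003,"dy":0.065,"dz":-0.003,"yaw":0.2},{"dx":-0.003,"dy":0.035,"dz":-0.003,"yaw":0.2},{"dx":-0.004,"dy":0.018,"dz":-0.001,"yaw":0},{"dx":0,"dy":0,"dz":0,"yaw":0}]';python3 - <<'E'
from h import *
print(telemetry.state()['ee_pos'],telemetry.state()['ee_rot'])
s=grab('side','side5.png');grab('top','top6.png')
c=eyes.calibration('wrist');import pickle;pickle.dump(c,open('w6.pkl','wb'));w=grab('wrist','wrist6.png')
o=np.zeros((560,800,3),np.uint8);o[:420,:560]=w;
d=cv2.resize(s[150:290,240:400],None,fx=1.5,fy=1.5,interpolation=cv2.INTER_CUBIC)
d=cv2.resize(s[140:280,250:330+10],None,fx=2.6,fy=2.6,interpolation=cv2.INTER_CUBIC)
o[:d.shape[0],562:562+d.shape[1]]=d[:,:238]
cv2.imwrite('pics/crop6.png',o[:,:,::-1])
for n in('top','side'):
  lc=[540.3,98,72];print(n,'label',proj(n,lc),'nose',proj(n,np.array(lc)+80*np.array([-.566,.0947,.819])))
E
```

```text
time_s: 13.35
ee_pos: [438.0, 115.6, 207.8]
ee_rot: [179.9, 0.1, -9.5]
force: [0.3, -0.3, -1.4]
gripper_width: 31.9
gripper_force: 39.9
[438.02402949 115.63592987 207.80661839] [ 1.79942764e+02  6.58185042e-02 -9.45443928e+00]
top label [244.66843035 208.6913288 ] nose [239.81370937 223.13727371]
side label [298.53856853 231.14971581] nose [315.61881137 211.40799782]
```

View pics/crop6.png

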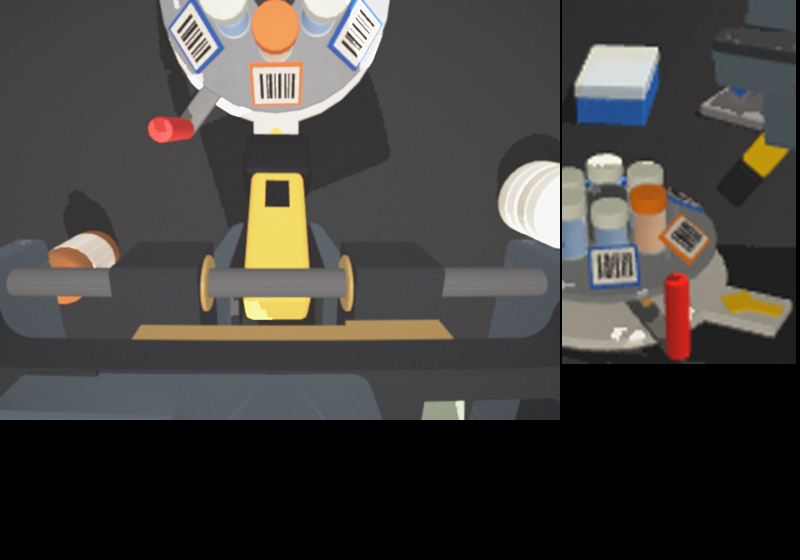

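The wrist view shows the orange label (276,84) straight ahead of the scanner (nose ~277), square to it, the lever home. I'll check the label numerically and measure the nose from the picture.

```bash
python3 - <<'E'
from h import *
import pickle;c=pickle.load(open('w6.pkl','rb'))
print('label',atz('wrist',276,84,72,c)); L=[atz('wrist',u,v,72+dz,c) for u,v,dz in((251,65,13),(301,64,13),(300,104,-13),(251,105,-13))]
d=L[1]-L[0]+L[2]-L[3];print('label dir',np.degrees(np.arctan2(-d[0],d[1]))%360, np.mean(L,0))
print('cap',atz('wrist',275,27,114,c))
# predicted scanner features for nominal hold
a=np.radians(-9.5);R=np.array([[np.cos(a),-np.sin(a)],[np.sin(a),np.cos(a)]]);t=np.array([438,115.6])
n=t+R@[57.8,0];g=lambda d,w,th:np.r_[n+R@[-d*.5736+th*.819,w],208-71.3+d*.819+th*.5736]
for nm,q in(('nose front',(0,0,14)),('tail rear',(124,0,-14)),('tail front',(124,0,14)),('black/yellow',(40,0,14))):print(nm,g(*q).round(1),proj('wrist',g(*q),c).round(1),proj('side',g(*q)).round(1))
s=cv2.imread('pics/side5.png')
E
```

```text
label [545.06052724  98.29727723  72.        ]
label dir 171.52004872523486 [543.75542671  98.76604657  72.        ]
cap [579.87104862  93.12915607 114.        ]
nose front [506.3 104.2 144.7] [276.9 130.1] [311.1 207.9]
tail rear [413.5 119.7 230.2] [277.4 320.8] [349.7 182. ]
tail front [436.2 115.9 246.3] [277.5 297.9] [340.1 173.8]
black/yellow [483.7 108.  177.5] [277. 169.] [320.1 197.4]
```

```bash
Z='x'; python3 -m crank '[{"dx":0.003,"dy":0,"dz":0,"yaw":0.1},{"dx":0,"dy":0,"dz":0,"yaw":0},{"dx":0,"dy":0,"dz":0,"yaw":0},{"dx":0,"dy":0,"dz":0,"yaw":0},{"dx":0,"dy":0,"dz":0,"yaw":0},{"dx":0,"dy":0,"dz":0,"yaw":0},{"dx":0,"dy":0,"dz":0,"yaw":0},{"dx":0,"dy":0,"dz":0,"yaw":0},{"dx":0,"dy":0,"dz":0,"yaw":0},{"dx":0,"dy":0,"dz":0,"yaw":0}]'; python3 -m crank '[{"dx":0,"dy":0,"dz":0,"yaw":0},{"dx":0,"dy":0,"dz":0,"yaw":0},{"dx":0,"dy":0,"dz":0,"yaw":0},{"dx":0,"dy":0,"dz":0,"yaw":0},{"dx":0,"dy":0,"dz":0,"yaw":0},{"dx":0,"dy":0,"dz":0,"yaw":0},{"dx":0,"dy":0,"dz":0,"yaw":0},{"dx":0,"dy":0,"dz":0,"yaw":0},{"dx":0,"dy":0,"dz":0,"yaw":0},{"dx":0,"dy":0,"dz":0,"yaw":0}]'; python3 -m crank '[{"dx":0,"dy":0,"dz":0,"yaw":0},{"dx":0,"dy":0,"dz":0,"yaw":0},{"dx":0,"dy":0,"dz":0,"yaw":0},{"dx":0,"dy":0,"dz":0,"yaw":0}]'
```

```text
time_s: 14.75
ee_pos: [440.7, 115.5, 208.4]
ee_rot: [180.0, -0.0, -9.0]
force: [-0.3, 0.0, -1.7]
gripper_width: 32.0
gripper_force: 39.9
time_s: 16.0
ee_pos: [440.7, 115.5, 208.4]
ee_rot: [180.0, -0.0, -9.0]
force: [-0.7, 0.8, -1.4]
gripper_width: 32.0
gripper_force: 39.9
time_s: 16.5
ee_pos: [440.7, 115.5, 208.4]
ee_rot: [180.0, -0.0, -9.0]
force: [-0.0, 0.8, -1.1]
gripper_width: 31.3
gripper_force: 39.9
```

```bash
python3 -m crank '[{"dx":0.003,"dy":-0.05,"dz":0.004,"yaw":-0.2},{"dx":0.003,"dy":-0.07,"dz":0.004,"yaw":-0.2},{"dx":0.003,"dy":-0.07,"dz":0,"yaw":-0.2},{"dx":0.003,"dy":-0.07,"dz":0,"yaw":-0.2},{"dx":0.003,"dy":-0.07,"dz":0,"yaw":-0.2},{"dx":0.003,"dy":-0.07,"dz":0,"yaw":-0.2},{"dx":0.003,"dy":-0.065,"dz":0,"yaw":-0.2},{"dx":0.003,"dy":-0.035,"dz":0,"yaw":-0.3},{"dx":0.001,"dy":-0.018,"dz":0,"yaw":0},{"dx":0,"dy":0,"dz":0,"yaw":0}]';python3 -c "
from h import *
t=grab('top','top7.png');print(lab('top7.png'));print(telemetry.state()['ee_pos'])"
```

```text
time_s: 17.75
ee_pos: [460.6, -299.0, 214.5]
ee_rot: [-180.0, 0.0, -17.5]
force: [-1.1, 0.3, -1.2]
gripper_width: 32.2
gripper_force: 39.9
(array([541.5,  98.4]), 59, np.float64(80.9), np.float64(170.11), 'to pointer', np.float64(-0.59))
[ 460.54645251 -298.1860868   214.58970039]
```

```bash
python3 -m crank '[{"dx":0.0105,"dy":-0.0034,"dz":-0.0118,"yaw":0},{"dx":0.0171,"dy":-0.0055,"dz":-0.0256,"yaw":0},{"dx":0.0171,"dy":-0.0055,"dz":-0.0256,"yaw":0},{"dx":0.0171,"dy":-0.0055,"dz":-0.0256,"yaw":0},{"dx":0.0102,"dy":-0.0033,"dz":-0.0154,"yaw":0},{"dx":0.0085,"dy":-0.0028,"dz":-0.0128,"yaw":0},{"dx":0,"dy":0,"dz":0,"yaw":0}]';python3 -m crank '[{"dx":0.0043,"dy":-0.0014,"dz":-0.0064,"yaw":0},{"dx":0,"dy":0,"dz":0,"yaw":0}]'
```

```text
time_s: 18.68
ee_pos: [525.1, -319.6, 120.3]
ee_rot: [-180.0, 0.1, -17.5]
force: [-0.3, 0.1, -0.9]
gripper_width: 31.5
gripper_force: 39.9
time_s: 18.92
ee_pos: [528.5, -320.9, 116.4]
ee_rot: [180.0, -0.0, -17.5]
force: [-1.3, 0.8, -0.8]
gripper_width: 32.0
gripper_force: 39.9
```

```bash
python3 -m crank '[{"dx":0.0015,"dy":-0.0005,"dz":-0.003,"yaw":0},{"dx":0,"dy":0,"dz":0,"yaw":0}]';python3 -m crank '[{"dx":0.001,"dy":0,"dz":-0.0018,"yaw":0},{"dx":0,"dy":0,"dz":0,"yaw":0}]';python3 -m crank '[{"dx":0,"dy":0,"dz":-0.0012,"yaw":0},{"dx":0,"dy":0,"dz":0,"yaw":0}]'
```

```text
time_s: 19.18
ee_pos: [529.7, -321.3, 113.9]
ee_rot: [180.0, -0.0, -17.5]
force: [0.7, -0.2, -2.2]
gripper_width: 32.2
gripper_force: 39.9
time_s: 19.42
ee_pos: [530.5, -321.3, 112.8]
ee_rot: [180.0, -0.0, -17.5]
force: [-0.5, -0.1, 2.1]
gripper_width: 31.9
gripper_force: 39.9
time_s: 19.68
ee_pos: [530.4, -321.3, 112.8]
ee_rot: [180.0, -0.0, -17.5]
force: [-2.9, 1.2, 6.4]
gripper_width: 31.7
gripper_force: 39.9
```

Nose is on the ledge; let go.

```bash
python3 -m crank '[{"dx":0,"dy":0,"dz":0,"yaw":0},{"dx":0,"dy":0,"dz":0,"yaw":0},{"dx":0,"dy":0,"dz":0,"yaw":0},{"dx":0,"dy":0,"dz":0,"yaw":0},{"dx":0,"dy":0,"dz":0,"yaw":0}]' 0.75; python3 -m crank '[{"dx":0,"dy":0,"dz":0.03,"yaw":0},{"dx":0,"dy":0,"dz":0.06,"yaw":0},{"dx":0,"dy":0,"dz":0.06,"yaw":0},{"dx":-0.025,"dy":0.01,"dz":0.03,"yaw":0},{"dx":0,"dy":0,"dz":0,"yaw":0},{"dx":0,"dy":0,"dz":0,"yaw":0},{"dx":0,"dy":0,"dz":0,"yaw":0}]'
python3 - <<'E'
from h import *
w=grab('wrist','wrist8.png');t=grab('top','top8.png');s=grab('side','side8.png');print(lab('top8.png'))
d=cv2.resize(s[130:290,240:360],None,fx=2,fy=2,interpolation=cv2.INTER_CUBIC)
o=np.zeros((420,800,3),np.uint8);o[:,:560]=w;o[:320,560:800]=d;cv2.imwrite('pics/crop8.png',o[:,:,::-1])
E
```

```text
time_s: 20.3
ee_pos: [530.6, -321.2, 111.3]
ee_rot: [180.0, 0.0, -17.5]
force: [-0.8, -0.4, -0.8]
gripper_width: 68.4
gripper_force: 0.0
time_s: 21.18
ee_pos: [510.4, -313.1, 253.5]
ee_rot: [-180.0, 0.2, -17.5]
force: [-0.9, 0.4, 0.7]
gripper_width: 68.5
gripper_force: 0.0
(array([541.5,  98.8]), 54, np.float64(80.9), np.float64(169.8), 'to pointer', np.float64(-0.9))
```

View pics/crop8.png

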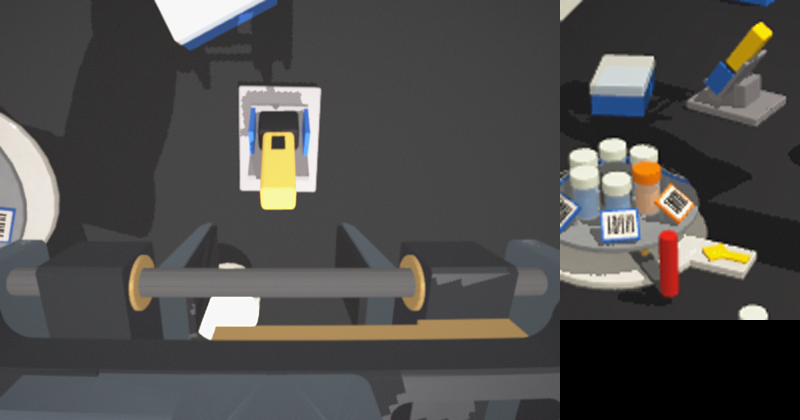

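The scanner leans in its cradle as at the start (tail at (278,208) against (279,206) before). The orange label stands at the pointer, the lever is home and the arm is clear.

```bash
python3 -c "
from workcell import ticket
print(ticket.job_done())"
```

```text
the job is handed in; nothing more can be done
None
```

The job is handed in: two lever strokes brought the orange jar's label to the pointer (within about 1° by camera) and the lever is home; the scanner was held about 8 cm from the label for over two seconds, then put back in its cradle nose down and let go, with the bottle, tip box and dishes left untouched.

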